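# Check the mushroom stop on the valve bench

### The job

Check the bench's stop button: press the mushroom head down with the fingertips until it latches, and let go so that it stays in by itself. Then push its rib round clockwise (seen from above) without gripping it until the head pops back out, and press the flat reset button on the smaller box once the head is out. Grip nothing, be gentle, let the head and the button come back out, and leave the loose valve parts where they stand.

Things in the scene. Friction and masses are not known exactly. Their poses are not given: they have to be found in the camera images.
- stop_box: Fixed grey box carrying the mushroom stop: 110 x 110 mm, 75 mm high, a metal collar of diameter 52 mm on it reaching 85 mm; origin at the centre of its underside.
- stop_head: Mushroom head on that box, axis vertical: round grey cap, diameter 64, 14 mm thick; across its middle stands a straight black rib 60 mm long, 14 mm wide, rising 20 mm above the cap's flat top, both ends free. Origin: centre of the rib's top, 135 mm above the bench when out; it moves and turns with the head. x along the rib, y across, z up.
- stop_press (a joint): How far the head is pressed down, m: 0 out, 0.013 at the bottom stop. A spring pushes it up (about 5 N at the start, up to about 12 N on the way down). It clicks when pressed past about 0.0085 and then stays latched at about 0.008 when let go. Pressing on the middle of the rib is best.
- stop_twist (a joint): How far the head is turned clockwise seen from above (about -z), rad: 0 at rest, 0.9 at its end stop. A light spring (0.025 to 0.08 N m) turns it back to 0 when let go. Turning the latched head past about 0.5 to 0.6 frees it and it jumps up 8 mm.
- reset_top (a point): Centre of the top face of the reset button: a flat round black button of diameter 28 mm with vertical axis, on a fixed grey box 80 x 80 mm and 60 mm high; a metal collar of diameter 44 mm, 12 mm high, surrounds it and the button stands 10 mm proud of the collar. This point is 82 mm above the bench when not pressed. z up.
- reset (a joint): How far the reset button is pressed down, m: 0 out, 0.006 at the bottom (5 N there); it springs back. A press counts from 0.003.
- bonnet: Bystander: loose grey cast valve bonnet, standing, 110 mm high, foot diameter 80 mm; origin at the centre of its underside. Leave alone.
- spring: Bystander: loose dark coil spring, standing, 90 mm high, diameter 39 mm; origin at the centre of its underside. Leave alone.
- spindle: Bystander: loose steel valve spindle standing on its disc (diameter 52 mm), 130 mm high; origin at the centre of its underside. Leave alone.
- lever: Bystander: loose grey cast lever lying flat, about 145 mm long, 16 mm high; origin at the middle of its underside. Leave alone.
Mind the look-alikes: they are no part of the job. What is shaped like the part that bears reset_top but blue is not meant.

How it is judged (in metres and radians):
On the way, in this order (a step that is already met when the one before it is completed fails the run):
1. the mushroom head is latched in, with the fingers off it (value of joint stop_press above 0.006 m and value of joint stop_twist below 0.15 rad and contact force between the fingers and stop_head below 0.3 N), for 0.2 s.
2. the head is turned clockwise (value of joint stop_twist above 0.3 rad), for 0.02 s.
3. the head has popped out and turned back (value of joint stop_press below 0.002 m and value of joint stop_twist below 0.15 rad), for 0.2 s.
4. the reset button is pressed well in (value of joint reset above 0.003 m), for 0.04 s.
At the end, for the whole second after the job is handed in: The mushroom head is out (within 2 mm) and turned back (within 0.15 rad), the reset button is out (within 1 mm), and the four loose valve parts are within 20 mm of where they stood (all of step 3 and value of joint reset below 0.001 m and distance of each of bonnet, spring, spindle, lever from where it was at the start of the episode below 0.02 m); the robot touches nothing.
It fails at once if a loose valve part is pushed, lifted or carried more than 20 mm (distance of any of bonnet, spring, spindle, lever from where it was at the start of the episode above 0.02 m).
It fails at once if the mushroom head is gripped or struck: more than 35 N between fingers and head (contact force between the fingers and stop_head above 35 N).
It fails at once if the reset button is pressed before the head is back out (value of joint reset above 0.003 m and value of joint stop_press above 0.004 m).
It also fails if it takes over 48 s, if anything falls off the work surface, if the arm or the gripper's body presses on something with over 40 N, if the wrist force passes 120 N, or if a joint passes its speed limit or range.

### The arm

A 6-joint arm with a two-finger parallel gripper is mounted at the origin on the work surface. World frame = base frame: x ahead of the robot, y to its left, z up, the work surface at z = 0. Lengths are in mm, angles in rad, forces in N, time in s.
With the tool pointing down it reaches from about 300 to 850 mm from the base axis. Payload 5.4 kg.
Tool frame: the origin (TCP) lies on the centre line of the jaws, within the pads' length; the fingertips stand 25 mm ahead of it and the grasp point (between the pads) lies 6 mm ahead of it (finger_overhang is the distance from the TCP to the fingertips, in mm); x points along the fingers, y is the direction in which the jaws open and shut, and the axes are right-handed (so a half turn about x gives the same grasp; the last joint's range is limited). The gripper opens to 85 mm and grips with 20 to 120 N. Pads are 22 mm wide; open, the fingers measure 114 mm over their backs; the gripper's body (76 mm by 85 mm) begins 54 mm behind the grasp point. The pads swing forward as they close: fully open they stand 13 mm farther back than shut.
Start: joints at [-1.363, 0.158, 1.597, -0, 1.386, -0.21], TCP at [233.282, -525.534, 256.299] pointing down, gripper open.
Joint ranges: [-2.91, 2.91], [-0.94, 2.29], [0.18, 2.7], [-1.29, 4.43], [0.17, 2.64], [-3, 3]. Speed limits (rad/s): [2.57, 2.57, 3.14, 3.14, 3.14, 3.14].

### API

Orientations are given as a rotation vector (axis times angle).
In Python, from cell import * gives the robot as it stands.
- The arm moves only by the tool jog_arm, never from a script. Its argument "increments" is a list of rows, each a list of 2 entries, a list of its own where there are three numbers: the shift along the tool's x, y, z scaled (see below), then the turn, a rotation vector about the tool's x, y, z scaled (see below). A call has 1 to 8 rows; each row shifts and turns the commanded pose from where the row before left it, along the tool's axes as they then stand; what a row does not reach is not made up. The controller multiplies each number of a shift by 0.06 m and each number of a turn by 5 degrees. A row lasts 1/8 s, in which the tool goes at most 62.5 mm and 10.7 degrees, less where a joint would pass 70% of its speed; a pose out of reach is approached as far as the arm can. A call with a number of a shift or a turn outside -1 to 1 is refused whole. A call with a gripper value outside its range is refused whole. "hand" is the opening, from -1 (shut) to 1 (fully open), so that 0 is half open, set as the call begins (left out, the last holds). The fingers move at their own pace and stop on an object; "grip_force" is the grip in N (left out, the last holds). Time passes only in rows, so rows that do not move let the fingers close. It gives the time, the measured TCP pose, the force and the opening at its end, in the units of the state.
- get_state(): the state, without advancing time (a new reading comes with each control period).
- grab_frame(name): name is "scene" or "top" or "wrist"; returns a dict with "pixels" (400x640x3 uint8, blue, green, red), "range_z" (400x640 float32, mm along the optical axis (not along the pixel's ray), 0 where there is no reading), "intrinsics" (3x3 intrinsics, pixels), "origin" and "rotation" of the camera in the world; the wrist camera has in their place "mount" (4x4, takes a point from camera to tool coordinates, whose origin is the TCP and whose axes are the tool frame's). Camera axes: x right, y up, looking along -z (the intrinsics and any distortion apply to the point x, -y, -z); pixel columns grow to the right and rows downward; lengths in mm; the calibration is good to about 2 mm. A picture is of the moment at which its call begins: read the wrist's pose just before it.
- hand_in(): hands the job in, once; it reports no verdict.
The state is a dict: "clock": time; "qpos": joint angles; "joint_velocities": joint speeds; "effort": joint torques, N m; "tcp_pos": TCP position; "eef_rot": TCP orientation; "ft_force": force on the tool from outside, world axes, zero at the start; "ft_torque": the same for the moment, N m; "opening": opening from 0.0 (shut) to 1.0 (fully open).
Only numpy, scipy, OpenCV 4.12 (cv2) and the standard library are available. Lean on these libraries where they do the work, as an engineer would, in place of code of your own. Each camera call takes 0.05 s, during which the arm holds its last target.

## Working session

There is one attempt and no reset: what is moved stays moved. The work goes in short steps, Python scripts to look and compute and a tool call to move; the robot and the scene stay as the last step left them, time stands still between calls to the robot, and variables do not carry over. Pictures are saved under pics/ and viewed, and the job is handed in when it is done.

Besides the shell and the picture viewer there is one more tool, called as name(argument=value, ...), one argument or row to a line, values as JSON. jog_arm: Moves the arm, as the interface text tells. Shifts and turns lie within -1 to 1; 1 stands for 0.06 m of shift or 5 degrees of turn. Its arguments: {"type":"object","properties":{"increments":{"type":"array"},"hand":{"type":"number"},"grip_force":{"type":"number"}},"required":["increments"]}

```bash
ls; mkdir -p pics; python3 - <<'E'
from cell import *
import cv2, numpy as np, pickle
s=get_state(); print({k:np.round(v,3).tolist() for k,v in s.items()})
for n in ("scene","top"):
    f=grab_frame(n); cv2.imwrite(f"pics/{n}0.png",f["pixels"]); pickle.dump(f,open(f"{n}0.pkl","wb"))
    print(n,f["intrinsics"].tolist(),np.round(f["origin"],1).tolist(),np.round(f["rotation"],4).tolist(),f.keys())
E
```

```text
pics
{'clock': 0.0, 'qpos': [-1.363, 0.159, 1.598, 0.0, 1.386, -0.21], 'joint_velocities': [-0.0, 0.001, -0.0, -0.002, -0.001, -0.0], 'effort': [0.001, -39.601, -33.143, -0.0, 0.008, 0.0], 'tcp_pos': [233.183, -524.99, 255.301], 'eef_rot': [1.992, 0.424, -1.992], 'ft_force': [0.138, 0.506, 0.737], 'ft_torque': [0.032, 0.014, -0.003], 'opening': 0.999}
scene [[372.16688222616216, 0.0, 315.33045899054196], [0.0, 372.16688222616216, 203.96875835153253], [0.0, 0.0, 1.0]] [1126.0, -340.0, 697.6] [0.7428, 0.4195, 0.9398] dict_keys(['pixels', 'range_z', 'intrinsics', 'origin', 'rotation'])
top [[511.95736082520165, 0.0, 326.1658564596081], [0.0, 511.95736082520165, 203.17442971210303], [0.0, 0.0, 1.0]] [455.4, -11.1, 1651.8] [0.0736, -0.0789, -1.5448] dict_keys(['pixels', 'range_z', 'intrinsics', 'origin', 'rotation'])
```

View pics/scene0.png

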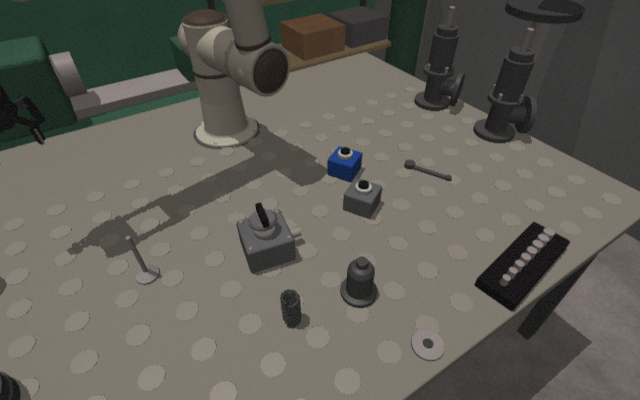

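View pics/top0.png

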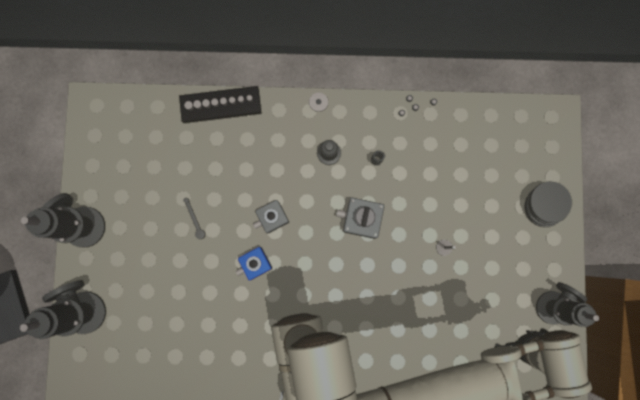

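The scene picture shows the grey stop box with its head at (263,225), the bonnet at (360,282), the spring at (291,308) and the spindle at (143,262). There are two reset-like boxes, a blue one at scene (345,160), top (254,263), and a grey one at scene (363,195), top (270,216). The grey one fits the description (grey box, not the blue look-alike). I'll confirm that in an enlarged crop.

```bash
cat > h.py <<'E'
import numpy as np, cv2, pickle
from scipy.spatial.transform import Rotation as R
def Rm(f): 
    return R.from_rotvec(f["rotation"]).as_matrix()
def ray(f,u,v):
    K=f["intrinsics"]; d=np.linalg.inv(K)@np.array([u,v,1.]); return Rm(f)@np.array([d[0],-d[1],-d[2]])
def plane(f,u,v,z):
    d=ray(f,u,v); o=np.array(f["origin"]); return o+d*(z-o[2])/d[2]
def proj(f,p):
    c=Rm(f).T@(np.array(p)-f["origin"]); q=f["intrinsics"]@np.array([c[0],-c[1],-c[2]]); return q[:2]/q[2]
E
python3 - <<'E'
from h import *
t=pickle.load(open("top0.pkl","rb")); s=pickle.load(open("scene0.pkl","rb"))
a=cv2.resize(t["pixels"][180:290,225:395],None,fx=4.7,fy=4.7,interpolation=cv2.INTER_CUBIC)
cv2.imwrite("pics/topcrop.png",cv2.convertScaleAbs(a,alpha=1.5))
b=cv2.resize(s["pixels"][140:280,225:395],None,fx=4.2,fy=4.2,interpolation=cv2.INTER_CUBIC)
cv2.imwrite("pics/scenecrop.png",cv2.convertScaleAbs(b,alpha=1.5))
for n,u,v,z in [("head",365,217,115),("reset",270.5,215.5,82),("blue",253.5,263.5,82),("bonnet",329,150,80),("spring",376,157,90),("spindle",445,247,50),("leverA",186,202,8),("leverB",200,235,8)]:
    print(n,plane(t,u,v,z).round(1), t["range_z"][int(v),int(u)])
E
```

```text
head [ 566.8 -132.4  115. ] 1517.7405
reset [566.6 155.4  82. ] 1576.6509
blue [418.9 202.   82. ] 1558.6238
bonnet [775.8 -19.4  80. ] 1567.0613
spring [ 755.4 -165.2   90. ] 1670.3531
spindle [ 483.8 -388.8   50. ] 1611.562
leverA [608.7 436.9   8. ] 1652.8164
leverB [503.7 386.7   8. ] 1631.1616
```

View pics/topcrop.png

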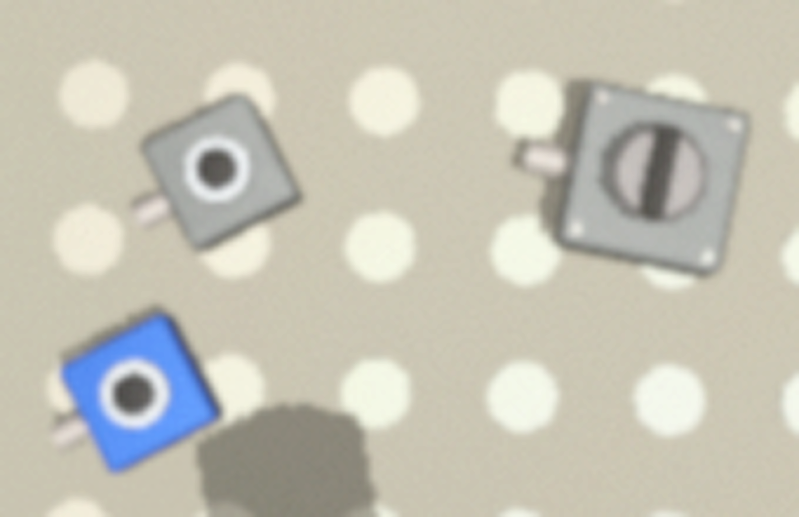

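View pics/scenecrop.png

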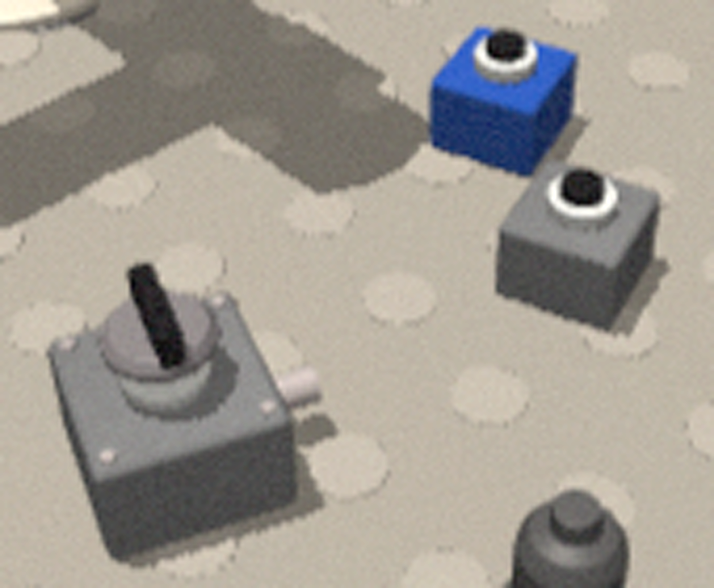

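The crop confirms it: the grey reset box is at topcrop (217,167), with a black button in a white collar. The blue twin is at (135,393) and is to be left alone. The stop rib runs nearly vertically in the crop from (665,130) to (652,215). Next I'll measure both precisely.

```bash
python3 - <<'E'
from h import *
from cell import *
t=pickle.load(open("top0.pkl","rb")); s=pickle.load(open("scene0.pkl","rb"))
def blob(f,u0,v0,r,thr,zt,name):
    k=8; x0,y0=int(u0-r),int(v0-r)
    c=cv2.resize(cv2.cvtColor(f["pixels"],cv2.COLOR_BGR2GRAY)[y0:y0+2*r+1,x0:x0+2*r+1],None,fx=k,fy=k,interpolation=cv2.INTER_CUBIC)
    m=(c<thr).astype(np.uint8); n,l,st,ce=cv2.connectedComponentsWithStats(m)
    print(name,"min",c.min(),"med",np.median(c))
    for i in range(1,n):
        if st[i,4]<300: continue
        cnt=cv2.findContours((l==i).astype(np.uint8),0,1)[0][0]
        rc=cv2.minAreaRect(cnt); px=lambda p:(x0+(p[0]+.5)/k-.5,y0+(p[1]+.5)/k-.5)
        print("  area",st[i,4]/k/k,"c",np.round(px(ce[i]),2),"->",plane(f,*px(ce[i]),zt).round(1))
        if name=="rib":
            b=[plane(f,*px(p),zt)[:2] for p in cv2.boxPoints(rc)]; b=np.array(b)
            e=[b[1]-b[0],b[2]-b[1]]; 
            for q in e: print("   side",np.linalg.norm(q).round(1),"ang",np.degrees(np.arctan2(q[1],q[0])).round(1))
            print("   rect ctr",plane(f,*px(rc[0]),zt).round(1))
blob(t,365,217,9,65,135,"rib")
for th in (60,75): blob(t,270.7,215.5,5,th,82,"button")
for th in (25,35): blob(s,363.7,184.8,6,th,82,"button scene")
blob(s,262.5,215,13,28,135,"rib scene")
st=get_state(); M=R.from_rotvec(st["eef_rot"]).as_matrix(); print(M.round(3))
E
```

```text
rib min 54 med 106.0
  area 57.96875 c [364.56 216.28] -> [ 567.4 -129.5  135. ]
   side 55.0 ang -10.2
   side 11.2 ang -99.8
   rect ctr [ 567.5 -129.7  135. ]
button min 52 med 121.0
  area 13.109375 c [269.55 214.89] -> [568.4 158.4  82. ]
button min 52 med 121.0
  area 34.53125 c [270.46 215.28] -> [567.3 155.6  82. ]
button scene min 2 med 87.0
  area 33.671875 c [363.19 184.77] -> [572.8 150.3  82. ]
button scene min 2 med 87.0
  area 57.78125 c [363.13 184.37] -> [571.5 151.1  82. ]
rib scene min 1 med 94.0
  area 122.046875 c [261.98 215.64] -> [ 582.8 -136.7  135. ]
[[-0.     0.406 -0.914]
 [ 0.002 -0.914 -0.406]
 [-1.    -0.002 -0.   ]]
```

jog_arm(
  increments=[
    [[0,0,0],[0.97,0,0]],
    [[0,0,0],[0.97,0,0]],
    [[0,0,0],[0.97,0,0]],
    [[0,0,0],[0.97,0,0]],
    [[0,0,0],[0.97,0,0]],
    [[0,0,0],[0.97,0,0]],
    [[0,0,0],[0.97,0,0]],
    [[0,0,0],[0,0,0]],
  ],
  hand=-1,
  grip_force=20,
)

```text
clock: 1.1
tcp_pos: [233.2, -525.2, 255.8]
eef_rot: [-2.13, 0.185, 2.13]
ft_force: [0.1, -0.7, 0.3]
opening: 0.002
```

```bash
cat >> h.py <<'E'
def tool(target):
    from cell import get_state
    st=get_state(); M=R.from_rotvec(st["eef_rot"]).as_matrix(); p=np.array(st["tcp_pos"])
    print("tcp",p.round(2),"y",M[:,1].round(3),"x",M[:,0].round(4),"F",np.round(st["ft_force"],2),"t",round(st["clock"],2),"open",st["opening"])
    d=M.T@(np.array(target)-p); print("shift tool",d.round(1),"units",(d/60).round(3))
    return M,p
E
python3 - <<'E'
from h import *
tool([567.5,-129.7,255])
E
```

```text
tcp [ 233.21 -525.24  255.77] y [-0.173 -0.985 -0.001] x [-2.e-04  1.e-03 -1.e+00] F [ 0.13 -0.66  0.32] t 1.1 open 0.0017348167255784074
shift tool [   1.1 -447.4 -260.8] units [ 0.018 -7.457 -4.347]
```

jog_arm(
  increments=[
    [[0,-0.4,-0.23],[0,0,0]],
    [[0,-0.8,-0.46],[0,0,0]],
    [[0,-0.8,-0.46],[0,0,0]],
    [[0,-0.8,-0.46],[0,0,0]],
    [[0,-0.8,-0.46],[0,0,0]],
    [[0,-0.8,-0.46],[0,0,0]],
    [[0,-0.8,-0.46],[0,0,0]],
    [[0,-0.8,-0.46],[0,0,0]],
  ],
)

```text
clock: 2.1
tcp_pos: [500.6, -205.4, 256.3]
eef_rot: [-2.131, 0.185, 2.131]
ft_force: [0.8, -1.3, 0.7]
opening: -0.002
```

jog_arm(
  increments=[
    [[0,-0.7,-0.46],[0,0,0]],
    [[0,-0.5,-0.3],[0,0,0]],
    [[0,-0.2,-0.1],[0,0,0]],
    [[0,0,0],[0,0,0]],
    [[0,0,0],[0,0,0]],
  ],
)

```text
clock: 2.72
tcp_pos: [564.5, -134.3, 256.2]
eef_rot: [-2.129, 0.188, 2.13]
ft_force: [0.1, -0.6, 0.3]
opening: -0.003
```

```bash
python3 - <<'E'
from h import *
from cell import *
M,p=tool([567.5,-129.7,255])
f=grab_frame("wrist"); f["M"]=M; f["p"]=p; pickle.dump(f,open("w1.pkl","wb")); cv2.imwrite("pics/w1.png",f["pixels"])
print(f["mount"].round(3).tolist())
E
```

```text
tcp [ 564.49 -134.31  256.22] y [-0.175 -0.985  0.   ] x [-5.e-04 -3.e-04 -1.e+00] F [ 0.14 -0.63  0.33] t 2.73 open -0.0027248580223014694
shift tool [ 1.2 -5.1 -2.2] units [ 0.02  -0.084 -0.036]
[[0.0, 0.296, -0.955, -118.076], [1.0, -0.0, -0.0, 0.875], [-0.0, -0.955, -0.296, -76.793], [0.0, 0.0, 0.0, 1.0]]
```

View pics/w1.png

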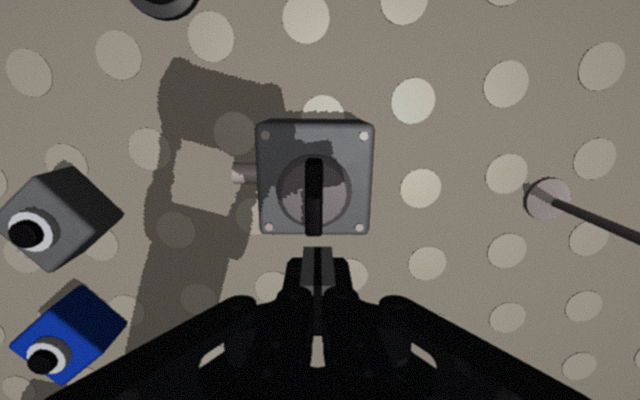

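The wrist view shows the rib at columns 306–323, rows 157–236, aligned with the tool. The grey reset button is at (26,232) and the blue twin at (44,360). I'll cast rays for the rib and button.

```bash
python3 - <<'E'
from h import *
f=pickle.load(open("w1.pkl","rb")); T=np.eye(4); T[:3,:3]=f["M"]; T[:3,3]=f["p"]; C=T@f["mount"]
f["origin"]=C[:3,3]; f["rotation"]=R.from_matrix(C[:3,:3]).as_rotvec()
print(f["origin"].round(1))
g=cv2.cvtColor(f["pixels"],cv2.COLOR_BGR2GRAY)
a=cv2.resize(f["pixels"][130:270,230:400],None,fx=4.2,fy=4.2,interpolation=cv2.INTER_CUBIC); b=cv2.resize(f["pixels"][180:280,0:120],None,fx=5.88,fy=5.88,interpolation=cv2.INTER_CUBIC)
cv2.imwrite("pics/w1a.png",cv2.convertScaleAbs(a,alpha=2.5,beta=10)); cv2.imwrite("pics/w1b.png",cv2.convertScaleAbs(b,alpha=2,beta=10))
for v in (160,180,200,220,232): print(v,g[v,296:332].tolist())
print("col314",g[145:255:2,314].tolist())
for u,v in [(306,158),(323,158),(306,236),(323,236),(314.5,197)]: print(u,v,plane(f,u,v,135).round(1))
print("pred box",[proj(f,[567.5+s*30*.984,-129.7-s*30*.177,135]).round(1) for s in(-1,0,1)], proj(f,[567.3,155.6,82]).round(1))
print("btn",plane(f,26,229,82).round(1))
E
```

```text
[ 640.  -148.6  374.3]
160 [43, 46, 49, 52, 47, 45, 53, 50, 46, 45, 26, 6, 0, 4, 9, 3, 9, 1, 3, 10, 6, 4, 1, 8, 1, 17, 39, 46, 53, 49, 46, 49, 50, 47, 44, 50]
180 [63, 60, 63, 65, 62, 69, 61, 57, 48, 19, 1, 15, 11, 7, 9, 1, 14, 15, 18, 11, 14, 6, 14, 10, 5, 5, 15, 43, 56, 61, 61, 63, 57, 64, 65, 59]
200 [115, 116, 117, 119, 117, 101, 64, 57, 45, 18, 5, 15, 19, 16, 21, 14, 22, 16, 23, 27, 30, 31, 26, 29, 23, 21, 55, 104, 118, 120, 122, 124, 119, 119, 121, 122]
220 [75, 90, 101, 107, 108, 85, 63, 57, 48, 25, 11, 11, 13, 13, 17, 19, 18, 18, 22, 20, 26, 26, 20, 23, 15, 19, 69, 112, 118, 119, 113, 115, 107, 108, 97, 87]
232 [90, 93, 90, 86, 85, 89, 94, 91, 70, 30, 7, 8, 12, 2, 24, 21, 21, 17, 21, 24, 20, 28, 20, 18, 10, 22, 58, 92, 97, 99, 89, 92, 92, 91, 92, 90]
col314 [60, 60, 62, 58, 56, 45, 34, 3, 3, 4, 15, 3, 13, 8, 7, 16, 9, 13, 11, 15, 13, 6, 13, 13, 14, 5, 0, 15, 24, 25, 26, 26, 20, 26, 28, 25, 18, 22, 32, 28, 20, 20, 22, 17, 22, 38, 125, 136, 132, 133, 129, 48, 21, 25, 20]
306 158 [ 601.5 -133.5  135. ]
323 158 [ 599.3 -145.8  135. ]
306 236 [ 540.4 -122.   135. ]
323 236 [ 538.1 -135.3  135. ]
314.5 197 [ 571.  -134.3  135. ]
pred box [array([309.5, 238.3]), array([309.3, 202.3]), array([309.2, 163.6])] [ 20.3 235.3]
btn [572.5 147.4  82. ]
```

View pics/w1a.png

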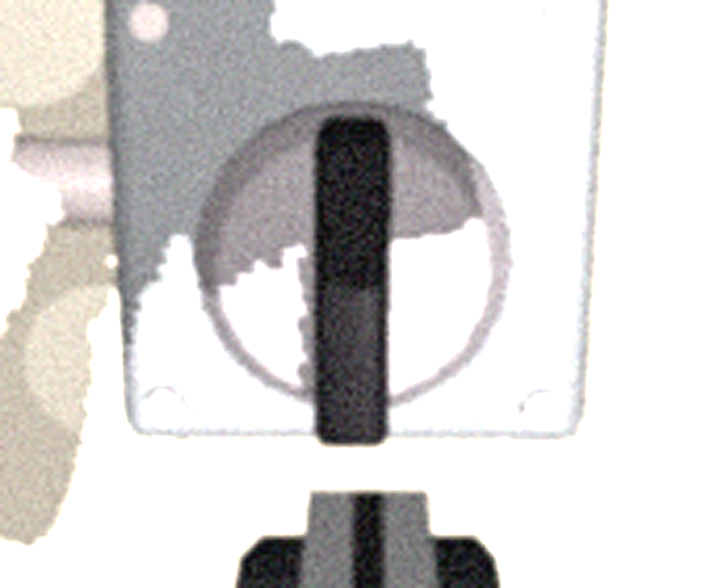

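View pics/w1b.png

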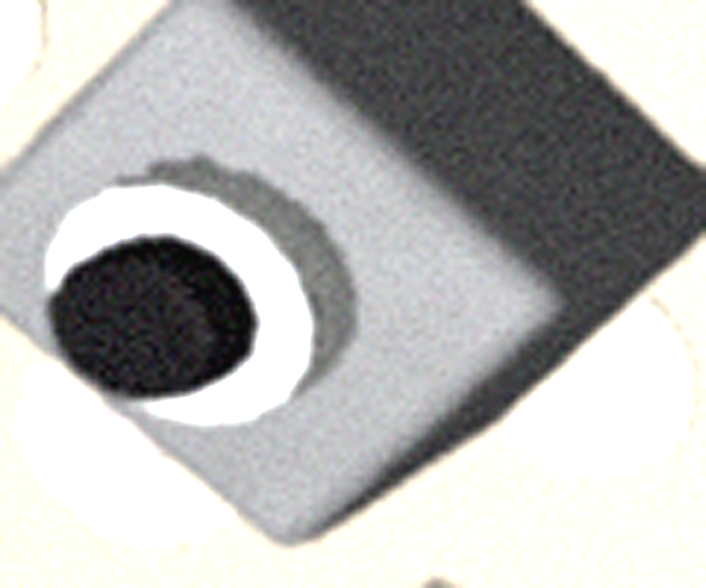

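Wrist gives the rib centre at about (569,−134) and top gives (567.5,−130). I'll use (568,−132), which is fine for pressing. Now descending.

jog_arm(
  increments=[
    [[0.2,-0.05,-0.05],[0,0,0]],
    [[0.4,0,0],[0,0,0]],
    [[0.4,0,0],[0,0,0]],
    [[0.3,0,0],[0,0,0]],
    [[0.1,0,0],[0,0,0]],
    [[0,0,0],[0,0,0]],
  ],
)

```text
clock: 3.52
tcp_pos: [568.6, -130.9, 172.2]
eef_rot: [-2.13, 0.187, 2.13]
ft_force: [-0.0, -0.8, -0.1]
opening: 0.0
```

```bash
python3 - <<'E'
from h import *
from cell import *
M,p=tool([568,-132,160])
f=grab_frame("wrist"); cv2.imwrite("pics/w2.png",f["pixels"])
E
```

```text
tcp [ 568.6  -130.92  172.22] y [-0.174 -0.985 -0.   ] x [-2.e-04  1.e-04 -1.e+00] F [-0.   -0.84 -0.1 ] t 3.52 open 0.00015542509104324477
shift tool [12.2  1.2  0.4] units [0.204 0.019 0.007]
```

View pics/w2.png

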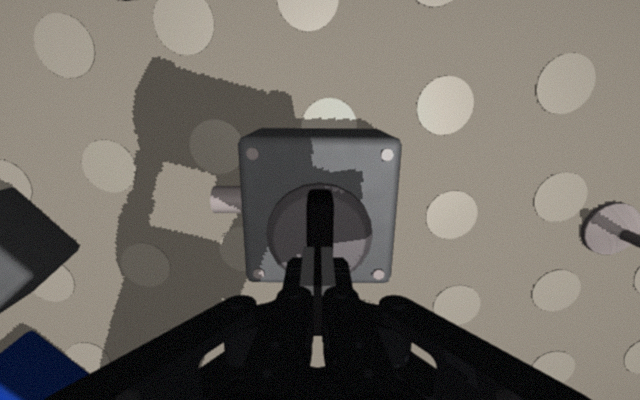

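The rib (columns 307–333) is in line with the finger gap (column 317) and the fingertips are over its middle. Lowering until contact.

jog_arm(
  increments=[
    [[0.1,0,0],[0,0,0]],
    [[0.07,0,0],[0,0,0]],
    [[0.05,0,0],[0,0,0]],
    [[0,0,0],[0,0,0]],
  ],
)

```text
clock: 4.08
tcp_pos: [568.7, -130.8, 159.5]
eef_rot: [-2.13, 0.187, 2.13]
ft_force: [-1.8, 0.4, 4.5]
opening: -0.001
```

jog_arm(
  increments=[
    [[0.03,0,0],[0,0,0]],
    [[0,0,0],[0,0,0]],
  ],
)

```text
clock: 4.32
tcp_pos: [568.7, -130.8, 158.2]
eef_rot: [-2.13, 0.187, 2.13]
ft_force: [-2.7, 1.2, 6.9]
opening: 0.0
```

jog_arm(
  increments=[
    [[0.03,0,0],[0,0,0]],
    [[0,0,0],[0,0,0]],
  ],
)

```text
clock: 4.58
tcp_pos: [568.8, -130.9, 156.7]
eef_rot: [-2.131, 0.187, 2.13]
ft_force: [-3.8, 1.8, 7.5]
opening: -0.003
```

jog_arm(
  increments=[
    [[0.03,0,0],[0,0,0]],
    [[0,0,0],[0,0,0]],
  ],
)

```text
clock: 4.82
tcp_pos: [568.8, -130.9, 154.5]
eef_rot: [-2.131, 0.187, 2.13]
ft_force: [-2.1, -0.4, 5.4]
opening: -0.006
```

jog_arm(
  increments=[
    [[0.03,0,0],[0,0,0]],
    [[0,0,0],[0,0,0]],
  ],
)

```text
clock: 5.08
tcp_pos: [568.9, -130.9, 152.3]
eef_rot: [-2.131, 0.187, 2.129]
ft_force: [0.3, -0.3, 3.8]
opening: -0.005
```

jog_arm(
  increments=[
    [[0.03,0,0],[0,0,0]],
    [[0,0,0],[0,0,0]],
  ],
)

```text
clock: 5.32
tcp_pos: [568.9, -130.9, 150.8]
eef_rot: [-2.131, 0.187, 2.13]
ft_force: [-2.5, 0.8, 6.4]
opening: 0.003
```

jog_arm(
  increments=[
    [[0.02,0,0],[0,0,0]],
    [[0,0,0],[0,0,0]],
  ],
)

```text
clock: 5.58
tcp_pos: [568.9, -130.9, 149.8]
eef_rot: [-2.131, 0.187, 2.129]
ft_force: [-2.6, 1.4, 8.0]
opening: 0.001
```

jog_arm(
  increments=[
    [[0.02,0,0],[0,0,0]],
    [[0,0,0],[0,0,0]],
  ],
)

```text
clock: 5.82
tcp_pos: [568.9, -130.9, 148.6]
eef_rot: [-2.131, 0.187, 2.129]
ft_force: [-2.9, 1.2, 7.5]
opening: -0.004
```

jog_arm(
  increments=[
    [[-0.05,0,0],[0,0,0]],
    [[-0.1,0,0],[0,0,0]],
    [[-0.2,0,0],[0,0,0]],
    [[-0.3,0,0],[0,0,0]],
    [[0,0,0],[0,0,0]],
    [[0,0,0],[0,0,0]],
  ],
)

```text
clock: 6.58
tcp_pos: [568.6, -130.8, 186.7]
eef_rot: [-2.13, 0.187, 2.13]
ft_force: [0.6, 0.1, -0.4]
opening: 0.003
```

```bash
python3 - <<'E'
from h import *
from cell import *
M,p=tool([568,-132,160])
t0=pickle.load(open("top0.pkl","rb")); s0=pickle.load(open("scene0.pkl","rb"))
f=grab_frame("scene"); pickle.dump(f,open("s3.pkl","wb"))
a=np.hstack([s0["pixels"][185:285,215:315],f["pixels"][185:285,215:315]])
cv2.imwrite("pics/s3.png",cv2.convertScaleAbs(cv2.resize(a,None,fx=4,fy=4,interpolation=cv2.INTER_CUBIC),alpha=1.6))
E
```

```text
tcp [ 568.57 -130.82  186.71] y [-0.174 -0.985  0.   ] x [ 1.e-04 -0.e+00 -1.e+00] F [ 0.58  0.1  -0.38] t 6.58 open 0.0028043537104102153
shift tool [26.7  1.3  0.4] units [0.445 0.021 0.006]
```

View pics/s3.png

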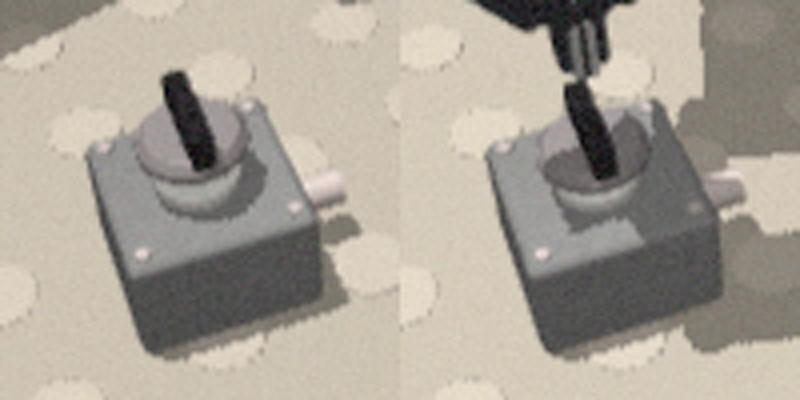

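The right half shows the head clearly lower than before (rib top at row 82 instead of 72), so it is latched with the fingers off. Next I'll go to the near end of the rib, on the −y side, and lower beside it with the tips just above the popped-out cap height.

jog_arm(
  increments=[
    [[0,0.3,0.2],[0,0,0]],
    [[0,0.25,0.17],[0,0,0]],
    [[0.2,0,0],[0,0,0]],
    [[0.3,0,0],[0,0,0]],
    [[0.2,0,0],[0,0,0]],
    [[0.03,0,0],[0,0,0]],
    [[0,0,0],[0,0,0]],
  ],
)

```text
clock: 7.5
tcp_pos: [541.2, -159.3, 142.8]
eef_rot: [-2.13, 0.186, 2.13]
ft_force: [-0.3, -0.7, 1.0]
opening: -0.004
```

```bash
python3 - <<'E'
from h import *
from cell import *
M,p=tool([568,-132,142.5])
f=grab_frame("wrist"); cv2.imwrite("pics/w4.png",cv2.convertScaleAbs(f["pixels"],alpha=1.5))
E
```

```text
tcp [ 541.22 -159.28  142.82] y [-0.173 -0.985 -0.   ] x [-0.  0. -1.] F [-0.29 -0.68  1.  ] t 7.5 open -0.004166519430150996
shift tool [  0.3 -31.5 -21.6] units [ 0.005 -0.525 -0.361]
```

View pics/w4.png

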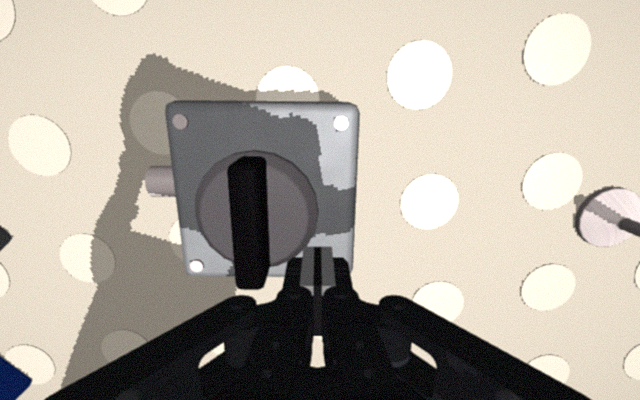

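The fingers stand at columns 288–350, right of the rib's near end (rib columns 230–270, end at row 288). I'll move 8 mm further out for a better lever, then push in −tool y in small steps.

jog_arm(
  increments=[
    [[0,-0.07,0.13],[0,0,0]],
    [[0,-0.06,0],[0,0,0]],
    [[0,0,0],[0,0,0]],
  ],
)

```text
clock: 7.92
tcp_pos: [534.8, -150.1, 143.2]
eef_rot: [-2.131, 0.186, 2.13]
ft_force: [-0.5, 0.8, 0.3]
opening: -0.001
```

jog_arm(
  increments=[
    [[0,-0.05,0],[0,0,0]],
    [[0,0,0],[0,0,0]],
  ],
)

```text
clock: 8.18
tcp_pos: [535.3, -147.3, 142.9]
eef_rot: [-2.13, 0.186, 2.13]
ft_force: [-0.4, 0.7, 0.4]
opening: -0.001
```

jog_arm(
  increments=[
    [[0,-0.05,0],[0,0,0]],
    [[0,0,0],[0,0,0]],
  ],
)

```text
clock: 8.43
tcp_pos: [535.7, -144.6, 142.9]
eef_rot: [-2.13, 0.187, 2.13]
ft_force: [-0.6, -0.9, 1.3]
opening: -0.004
```

jog_arm(
  increments=[
    [[0,-0.05,0],[0,0,0]],
    [[0,0,0],[0,0,0]],
  ],
)

```text
clock: 8.68
tcp_pos: [535.9, -141.6, 142.9]
eef_rot: [-2.129, 0.187, 2.131]
ft_force: [-3.2, -2.5, 1.2]
opening: 0.001
```

jog_arm(
  increments=[
    [[0,-0.05,0],[0,0,0]],
    [[0,0,0],[0,0,0]],
  ],
)

```text
clock: 8.93
tcp_pos: [536.4, -138.5, 142.9]
eef_rot: [-2.129, 0.186, 2.131]
ft_force: [-4.6, -3.2, 2.1]
opening: 0.001
```

```bash
python3 - <<'E'
from h import *
from cell import *
M,p=tool([568,-131,142.5])
f=grab_frame("wrist"); cv2.imwrite("pics/w5.png",cv2.convertScaleAbs(f["pixels"],alpha=1.5))
E
```

```text
tcp [ 536.44 -138.51  142.87] y [-0.174 -0.985  0.   ] x [-9.e-04  1.e-04 -1.e+00] F [-4.63 -3.21  2.08] t 8.93 open 0.0011152435272004236
shift tool [  0.3 -12.9 -29.8] units [ 0.006 -0.215 -0.496]
```

View pics/w5.png

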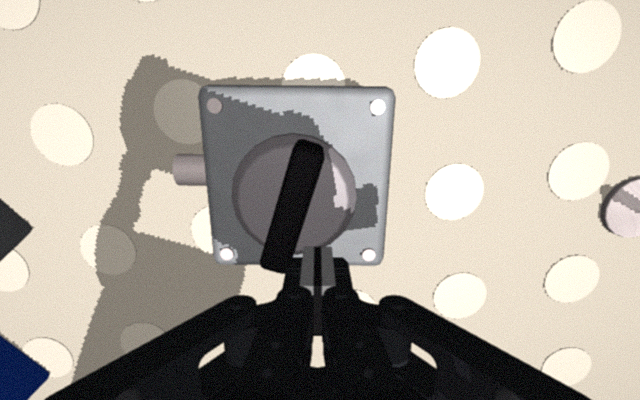

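The rib has turned clockwise by roughly 15–18° with light force, so I'll continue.

jog_arm(
  increments=[
    [[0,-0.05,0],[0,0,0]],
    [[0,0,0],[0,0,0]],
  ],
)

```text
clock: 9.22
tcp_pos: [537.6, -135.6, 143.2]
eef_rot: [-2.131, 0.187, 2.129]
ft_force: [-2.5, -1.7, 2.2]
opening: -0.004
```

jog_arm(
  increments=[
    [[0,-0.05,0],[0,0,0]],
    [[0,0,0],[0,0,0]],
  ],
)

```text
clock: 9.48
tcp_pos: [538.3, -132.7, 143.1]
eef_rot: [-2.132, 0.187, 2.129]
ft_force: [-1.0, -2.2, 1.5]
opening: -0.001
```

jog_arm(
  increments=[
    [[0,-0.05,0],[0,0,0]],
    [[0,0,0],[0,0,0]],
  ],
)

```text
clock: 9.72
tcp_pos: [538.3, -129.5, 142.8]
eef_rot: [-2.13, 0.186, 2.13]
ft_force: [-0.5, -3.0, -0.0]
opening: -0.001
```

```bash
python3 - <<'E'
from h import *
from cell import *
M,p=tool([568,-131,142.5])
f=grab_frame("wrist"); cv2.imwrite("pics/w6.png",cv2.convertScaleAbs(f["pixels"],alpha=1.5))
E
```

```text
tcp [ 538.35 -129.48  142.77] y [-0.174 -0.985 -0.   ] x [-1.e-04  2.e-04 -1.e+00] F [-0.49 -3.02 -0.04] t 9.72 open -0.000688523632463458
shift tool [  0.3  -3.7 -29.5] units [ 0.004 -0.061 -0.491]
```

View pics/w6.png

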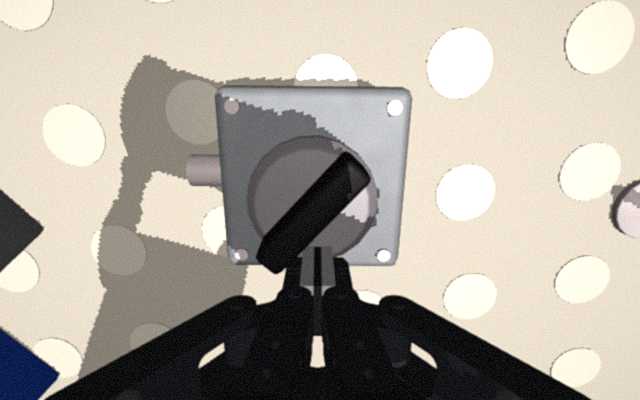

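The rib is now at about 45° (0.75 rad), past the release angle, and the force is low. I'll back away to let it return, then check.

jog_arm(
  increments=[
    [[0,0.06,0],[0,0,0]],
    [[0,0.08,0],[0,0,0]],
    [[0,0.1,0],[0,0,0]],
    [[0,0.15,0.1],[0,0,0]],
    [[0,0.2,0.2],[0,0,0]],
    [[0,0.1,0.2],[0,0,0]],
    [[0,0,0],[0,0,0]],
    [[0,0,0],[0,0,0]],
  ],
)

```text
clock: 10.78
tcp_pos: [501.7, -165.3, 143.1]
eef_rot: [-2.131, 0.187, 2.129]
ft_force: [-0.6, -0.3, 0.3]
opening: -0.001
```

```bash
python3 - <<'E'
from h import *
from cell import *
M,p=tool([568,-131,142.5])
s0=pickle.load(open("scene0.pkl","rb"))
f=grab_frame("scene")
a=np.hstack([s0["pixels"][185:285,215:315],f["pixels"][185:285,215:315]])
cv2.imwrite("pics/s7.png",cv2.convertScaleAbs(cv2.resize(a,None,fx=4,fy=4,interpolation=cv2.INTER_CUBIC),alpha=1.6))
f=grab_frame("wrist"); cv2.imwrite("pics/w7.png",cv2.convertScaleAbs(f["pixels"],alpha=1.5))
E
```

```text
tcp [ 501.68 -165.25  143.09] y [-0.174 -0.985 -0.   ] x [ 6.e-04 -0.e+00 -1.e+00] F [-0.58 -0.33  0.26] t 10.78 open -0.0006815726398302379
shift tool [  0.6 -45.3 -59.3] units [ 0.011 -0.755 -0.989]
```

View pics/s7.png

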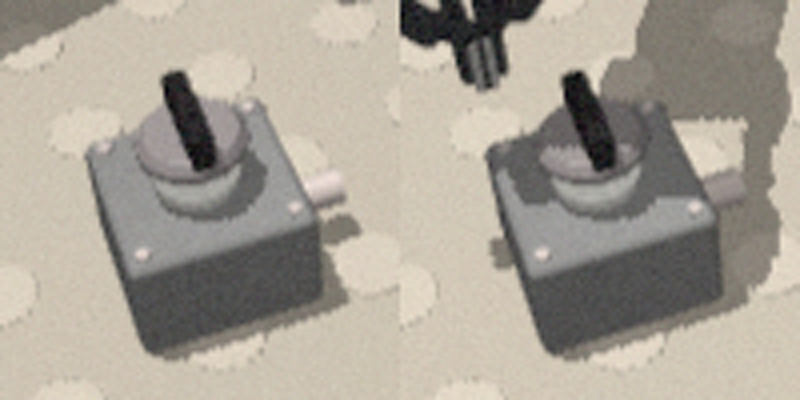

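View pics/w7.png

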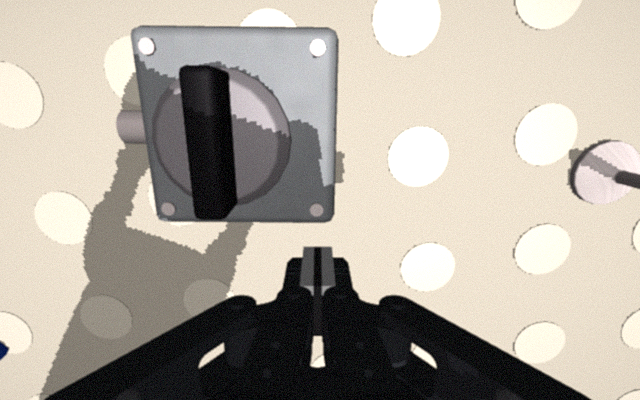

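In the right half the head is back to its initial height (rib top at row 72) and angle, and the wrist view shows the rib straight and the fingers clear. Next I'll lift and move over the grey reset box.

jog_arm(
  increments=[
    [[-0.4,0,0],[0,0,0]],
    [[-0.6,0,0],[0,0,0]],
    [[-0.5,-0.4,0],[0,0,0]],
    [[0,-0.8,0],[0,0,0]],
    [[0,-0.9,0],[0,0,0]],
    [[0,-0.9,0],[0,0,0]],
    [[0,-0.9,0],[0,0,0]],
    [[0,-0.8,-0.1],[0,0,0]],
  ],
)

```text
clock: 11.88
tcp_pos: [556.7, 113.8, 233.0]
eef_rot: [-2.131, 0.185, 2.13]
ft_force: [1.3, -0.1, 0.6]
opening: 0.004
```

jog_arm(
  increments=[
    [[0,-0.5,-0.06],[0,0,0]],
    [[0,-0.2,0],[0,0,0]],
    [[0,0,0],[0,0,0]],
    [[0,0,0],[0,0,0]],
  ],
)

```text
clock: 12.38
tcp_pos: [567.3, 151.0, 232.8]
eef_rot: [-2.129, 0.188, 2.13]
ft_force: [0.3, -0.4, 0.2]
opening: 0.001
```

```bash
python3 - <<'E'
from h import *
from cell import *
M,p=tool([568,153,142.5])
f=grab_frame("wrist"); T=np.eye(4); T[:3,:3]=M; T[:3,3]=p; C=T@f["mount"]
f["origin"]=C[:3,3]; f["rotation"]=R.from_matrix(C[:3,:3]).as_rotvec(); pickle.dump(f,open("w8.pkl","wb"))
cv2.imwrite("pics/w8.png",cv2.convertScaleAbs(f["pixels"],alpha=1.5))
for q in ([567.3,155.6,82],[570,150,82],[568,153,82]): print(q,proj(f,q).round(1))
E
```

```text
tcp [567.28 151.04 232.84] y [-0.175 -0.985  0.001] x [-3.e-04 -5.e-04 -1.e+00] F [ 0.34 -0.38  0.24] t 12.38 open 0.001080198249442052
shift tool [90.3 -2.1 -0.4] units [ 1.506 -0.035 -0.006]
[567.3, 155.6, 82] [310.8 195.3]
[570, 150, 82] [316.7 191.2]
[568, 153, 82] [313.6 194. ]
```

View pics/w8.png

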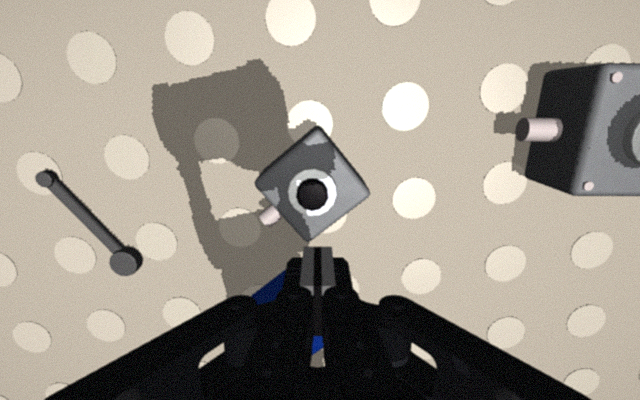

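The grey box's button is at (313,194), matching (568,153). The blue one is off to the lower left under the hand. Descending.

jog_arm(
  increments=[
    [[0.3,-0.03,-0.01],[0,0,0]],
    [[0.5,0,0],[0,0,0]],
    [[0.5,0,0],[0,0,0]],
    [[0.4,0,0],[0,0,0]],
    [[0.25,0,0],[0,0,0]],
    [[0.07,0,0],[0,0,0]],
    [[0,0,0],[0,0,0]],
  ],
)

```text
clock: 13.3
tcp_pos: [568.6, 153.7, 112.0]
eef_rot: [-2.131, 0.187, 2.129]
ft_force: [0.5, -0.3, 0.5]
opening: -0.003
```

```bash
python3 - <<'E'
from h import *
from cell import *
M,p=tool([568,153,107])
f=grab_frame("wrist")
cv2.imwrite("pics/w9.png",cv2.convertScaleAbs(f["pixels"],alpha=1.5))
E
```

```text
tcp [568.59 153.69 112.04] y [-0.174 -0.985 -0.   ] x [ 6.e-04  0.e+00 -1.e+00] F [ 0.49 -0.27  0.53] t 13.3 open -0.002579204938214164
shift tool [5.  0.8 0.5] units [0.084 0.013 0.008]
```

View pics/w9.png

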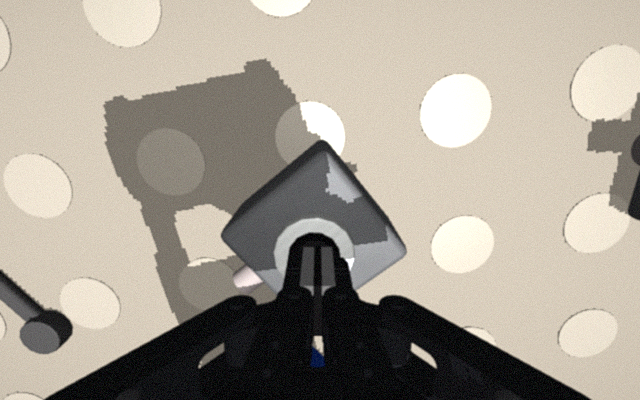

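The fingertips are centred over the button, whose collar is centred at about (314,250). Pressing in small steps.

jog_arm(
  increments=[
    [[0.05,0,0],[0,0,0]],
    [[0.04,0,0],[0,0,0]],
    [[0,0,0],[0,0,0]],
  ],
)

```text
clock: 13.72
tcp_pos: [568.6, 153.8, 106.6]
eef_rot: [-2.131, 0.186, 2.129]
ft_force: [-0.2, 0.1, 0.8]
opening: 0.002
```

jog_arm(
  increments=[
    [[0.03,0,0],[0,0,0]],
    [[0,0,0],[0,0,0]],
  ],
)

```text
clock: 13.98
tcp_pos: [568.6, 153.8, 104.8]
eef_rot: [-2.131, 0.186, 2.129]
ft_force: [0.4, 0.2, 3.2]
opening: -0.002
```

jog_arm(
  increments=[
    [[0.025,0,0],[0,0,0]],
    [[0,0,0],[0,0,0]],
  ],
)

```text
clock: 14.22
tcp_pos: [568.7, 153.8, 103.3]
eef_rot: [-2.131, 0.186, 2.129]
ft_force: [1.1, 0.0, 3.5]
opening: -0.001
```

jog_arm(
  increments=[
    [[0.015,0,0],[0,0,0]],
    [[0,0,0],[0,0,0]],
  ],
)

```text
clock: 14.48
tcp_pos: [568.6, 153.8, 102.3]
eef_rot: [-2.131, 0.186, 2.129]
ft_force: [0.5, 0.6, 3.9]
opening: 0.001
```

Force is 3.9 N at about 4.7 mm, past the 3 mm mark. I'll go one more millimetre to be sure, then release and lift away.

jog_arm(
  increments=[
    [[0.015,0,0],[0,0,0]],
    [[0,0,0],[0,0,0]],
  ],
)

```text
clock: 14.72
tcp_pos: [568.6, 153.8, 101.4]
eef_rot: [-2.131, 0.186, 2.129]
ft_force: [2.1, -0.2, 4.4]
opening: -0.002
```

jog_arm(
  increments=[
    [[-0.05,0,0],[0,0,0]],
    [[-0.1,0,0],[0,0,0]],
    [[-0.3,0,0],[0,0,0]],
    [[-0.5,0,0],[0,0,0]],
    [[-0.5,0,0],[0,0,0]],
    [[-0.3,0,0],[0,0,0]],
    [[0,0,0],[0,0,0]],
    [[0,0,0],[0,0,0]],
  ],
)

```text
clock: 15.72
tcp_pos: [567.4, 153.7, 204.8]
eef_rot: [-2.128, 0.187, 2.133]
ft_force: [-0.4, 0.1, 0.0]
opening: -0.002
```

```bash
python3 - <<'E'
from h import *
from cell import *
tool([568,153,107])
s0=pickle.load(open("scene0.pkl","rb"))
f=grab_frame("scene")
a=np.hstack([s0["pixels"][150:335,120:460],f["pixels"][150:335,120:460]])
cv2.imwrite("pics/s10.png",cv2.convertScaleAbs(cv2.resize(np.vstack([s0["pixels"][145:335,120:460],f["pixels"][145:335,120:460]]),None,fx=1.55,fy=1.55,interpolation=cv2.INTER_CUBIC),alpha=1.5))
w=grab_frame("wrist"); cv2.imwrite("pics/w10.png",cv2.convertScaleAbs(w["pixels"],alpha=1.5))
E
```

```text
tcp [567.42 153.7  204.84] y [-0.174 -0.985  0.001] x [-2.5e-03 -2.0e-04 -1.0e+00] F [-0.38  0.06  0.03] t 15.72 open -0.0023650215058650887
shift tool [97.8  0.5 -0.9] units [ 1.631  0.009 -0.015]
```

View pics/s10.png

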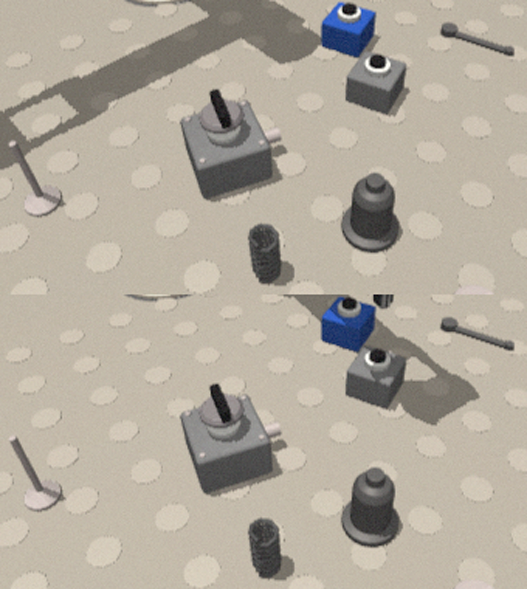

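View pics/w10.png

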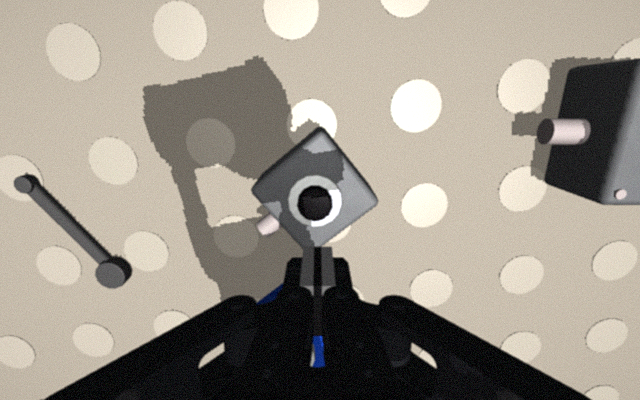

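The before/after views agree: head out and straight, reset button out, all four loose parts where they stood, and the tool clear. Handing in.

```bash
python3 -c "
from cell import *
print(hand_in())"
```

```text
the job is handed in; nothing more can be done
None
```

I pressed the mushroom head in with the shut fingertips, turned it out by its rib, pressed the reset button on the grey box, and handed the job in at about 16 s. `hand_in()` gave no verdict.

- **Latch:** I pressed about 11 mm at the middle of the rib, with no reading above 8 N. After I lifted off, the camera showed the head staying in by itself.
- **Turn out:** I pushed the rib's near end clockwise to about 0.75 rad, with readings up to about 6 N. The head popped out, and after I backed away it stood at its starting height and angle.
- **Reset:** I pressed the grey box's button about 5.6 mm (up to 4.4 N), after the head was out, and let it spring back. I did not touch the blue look-alike.
- **Last checks:** The views before and after match by eye. The head is out and straight, the button is out, the four loose parts stand where they were, and the tool is clear with near-zero force.
- **Disagreements:** The cameras differed by about 4 mm on the head's position and 5–8 mm on the reset button's. I settled both with wrist-camera views from directly above. I never read the joint values themselves; they are inferred from the pictures, forces and tool heights.

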